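# Free the seized clamp knob of a bread-slicing guide and close its fence

### The arm

A 6-joint arm with a two-finger parallel gripper is mounted at the origin on a cart in front of the work surface, level with it; the furniture and walls round the work are solid. World frame = base frame: x ahead of the robot, y to its left, z up, the work surface at z = 0. Lengths are in m, angles in degrees, forces in N, time in s.
With the tool pointing down it reaches from about 0.4 to 0.825 m from the base axis. Payload 7 kg.
Tool frame: the origin (TCP) lies between the finger pads; the fingertips stand 25 mm ahead of it and the grasp point (between the pads) lies 6 mm ahead of it; z points along the fingers, y is the line along which they close (so a half turn about z gives the same grasp; the last joint's range is limited). The gripper opens to 88 mm and grips with 3 to 60 N. Pads are 19 mm wide; open, the fingers measure 130 mm over their backs; the gripper's body (78 mm by 193 mm) begins 47 mm behind the grasp point.
Start: joints at [-48.753, 20.546, 0.682, 0, -70.136, -16.507], TCP at [0.282, -0.613, 0.227] pointing down, gripper open.
Joint ranges: [-176.03, 176.03], [-82.01, 121.73], [-58.28, 71.71], [-173.87, 95.51], [-174.79, -0.11], [-173.66, 173.66]. Speed limits (degrees/s): [136.94, 136.94, 172.46, 180, 180, 180].

### API

Orientations are given as [roll, pitch, yaw] about the fixed x, y, z axes, in that order (R = Rz(yaw) Ry(pitch) Rx(roll)).
In Python, from plant import status, optics, job gives the robot as it stands. The module is installed in compiled form; this text tells all that it offers.
- The arm moves only by the shell command python3 -m pendant, which reads ROWS from standard input. ROWS is a JSON list of rows, 1 to 8 of them, each written [[dx, dy, dz], turn, opening]: dx, dy, dz in m, then a turn about the tool's z in degrees, then the finger opening in m; each row is the pose to reach, as a shift and turn from the pose commanded when the command began, along the tool's axes at that moment; what a row does not reach only later rows make up. A row lasts 1/8 s, in which the tool goes at most 0.0625 m and 10.7 degrees, less where a joint would pass 70% of its speed; a pose out of reach is approached as far as the arm can. The fingers move at their own pace and stop on an object; the grip force is fixed at half the most. Time passes only in rows, so rows that do not move let the fingers close. It prints the time, the measured TCP pose, the force, the opening and the grip force at its end. Input that does not fit is refused with a message, and nothing moves.
- status.get_obs(): the state, without advancing time (a new reading comes with each control period).
- optics.snapshot(name): name is "side" or "top"; returns a dict with "frame" (384x512x3 uint8, red, green, blue), "z_map" (384x512 float32, m along the optical axis (not along the pixel's ray), 0 where there is no reading), "fovy" (degrees; the focal length in pixels is half the picture's height over the tangent of half this angle, whatever the lens; pixels are square), "cx", "cy" (the principal point, pixels), "k1" (the pictures are not rectified: a ray, as slopes to the right and down, at radius r is drawn at 1 + k1 r^2 times it, then the intrinsics apply), "R" (3x3) and "t" (3): a world point X has camera coordinates R X + t. Camera axes: x right, y down, z forward; pixel columns grow to the right and rows downward; lengths in m; the calibration is good to about 2 mm. A picture is of the moment at which its call begins.
- job.close_job(): hands the job in; it is judged then, once.
The state is a dict: "clock": time; "joint_pos": joint angles; "qvel": joint speeds; "tau": joint torques, N m; "tool_pos": TCP position; "orientation": TCP orientation; "force": force on the tool from outside, world axes, zero at the start; "moment": the same for the moment, N m; "opening": finger opening in m; "gripper_force": force on a finger pad.
Only numpy, scipy, OpenCV 4.12 (cv2) and the standard library are available. Lean on these libraries where they do the work, as an engineer would, in place of code of your own. Each camera call takes 0.05 s, during which the arm holds its last target. There are 200 camera calls.

### The job

The red wing knob that clamps the fence of the bread-slicing guide has seized with dried dough. Rock it gently back and forth in small arcs, never wrenching it against its rubber core, until it breaks free; turn it counter-clockwise fully open, then slide the fence all the way up against the wooden knife posts, let go, and leave the knob open and the things beside the guide where they stand.

Things in the scene. Friction and masses are not known exactly. Their poses are not given: they have to be found in the camera images.
- guide: bread-slicing guide fixed to the worktop: wooden board 260 x 170 mm, top at 18 mm; four wooden knife posts (20 x 22 mm, up to 97 mm high) at its far end. Origin: centre of the board's underside. x: along the board from the knob towards the posts (the way the fence slides), z up.
- fence (a joint): travel of the fence in m along the guide's x: 0 as found, 0.055 with its plate against the knife posts. It is an aluminium saddle (70 x 74 mm, top 39 mm above the worktop) under the knob. Held firmly until the collar is turned past about 0.85 rad; then it slides with about 3 N, with the knob on it.
- fence_plate (a point): middle of the upper front edge of the fence's dark wooden plate (10 x 150 mm, up to 79 mm above the worktop), 70 mm ahead of the knob's axis, which is 60 mm behind the guide's origin at travel 0; axes parallel to the guide's.
- wing_grip (a point): grip point of the red wing knob, on its vertical axis, 83 mm above the worktop: a bar 58 mm long, 20 mm thick, 32 mm high (65 to 97 mm above the worktop), 16 mm above the top of the round steel collar (48 mm across). x: along the bar (parallel to the guide's x when collar and wing read 0), y: across its 20 mm, z up.
- collar (a joint): turn of the steel collar (red pointer at +y) with its screw, rad, counter-clockwise from above positive; about 0 as found, open stop 1.05, drag 0.12 N m. Seized, it moves only between two hard ends 0.52 apart, middle unmarked, within 0.23 of 0. Each stroke from one end to within 0.03 of the other loosens it a little, pushing one way does not; after 4 or 5 strokes it turns past the + end.
- wing (a joint): twist of the wing against the collar in rad, counter-clockwise positive, 0 when unloaded: a rubber core of 2.4 N m per rad, so it shows the torque in hand: about 0.05 while the collar turns against its drag, more only at a hard end. 0.13 (0.31 N m) tears the core; 0.09 is plenty to feel an end. The wing's own direction is collar + wing.
- mug: dotted white mug, 82 x 114 x 91 mm high, loose, left of the guide; origin at the centre of its underside.
- tin: small food tin, 76 mm across, 58 mm high, loose, right of the guide; origin at the centre of its underside.
- jar: small glass jar with black cap, 44 mm across, 107 mm high, loose, right of the guide; origin at the centre of its underside.

How it is judged (in metres and radians):
On the way, in this order (a step that is already met when the one before it is completed fails the run):
1. the knob has broken free and the screw is turned open while the fence is still where it was found (value of joint collar above 0.75 rad and value of joint fence below 0.01 m), for 0.1 s.
2. the fence is up against the knife posts (value of joint fence above 0.051 m), for 0.1 s.
At the end, for the whole second after the job is handed in: the fence's plate is against the knife posts (travel over 51 of 55 mm), the screw still stands open (collar over 0.85 rad), and fence and knob are released and at rest (value of joint fence above 0.051 m and value of joint collar above 0.85 rad and velocity of joint fence below 0.005 m/s and velocity of joint collar between -0.05 and 0.05 rad/s); the robot touches nothing.
It fails at once if the knob is wrenched: its rubber core twists more than 0.13 rad (0.31 N m) (value of joint wing above 0.13 rad or value of joint wing below -0.13 rad).
It fails at once if the mug, tin or jar beside the guide is shifted more than 25 mm or knocked over (distance of any of mug, tin, jar from where it was at the start of the episode above 0.025 m or angle between any of mug, tin, jar's own z axis and vertical above 0.35 rad).
It also fails if it takes over 67 s, if anything falls off the work surface, if the arm or the gripper's body presses on something with over 40 N, if the wrist force passes 120 N, or if a joint passes its speed limit or range.

## Working session

There is one attempt and no reset: what is moved stays moved. The work goes in short steps, Python scripts to look and compute and a shell command to move; the robot and the scene stay as the last step left them, time stands still between calls to the robot, and variables do not carry over. Pictures are saved under pics/ and viewed, at most 10 in all, crops included, and the job is handed in when it is done.

```bash
mkdir -p pics; cat > h.py <<'E'
import numpy as np, cv2
from plant import status, optics, job
def snap(n):
    s=optics.snapshot(n); s['f']=192/np.tan(np.radians(s['fovy'])/2); return s
def rays(s,uv):
    uv=np.atleast_2d(np.asarray(uv,float)); d=(uv-[s['cx'],s['cy']])/s['f']
    p=d.copy()
    for _ in range(20): p=d/(1+s['k1']*(p**2).sum(1,keepdims=True))
    return np.c_[p,np.ones(len(p))]
def plane(s,uv,z):
    R=np.array(s['R']);t=np.array(s['t']); r=rays(s,uv)@R; c=-R.T@t
    return c+r*((z-c[2])/r[:,2])[:,None]
def pts(s,uv):
    uv=np.atleast_2d(uv).astype(int); z=s['z_map'][uv[:,1],uv[:,0]]
    R=np.array(s['R']);t=np.array(s['t'])
    return (rays(s,uv)*z[:,None]-t)@R
def proj(s,X):
    c=np.atleast_2d(X)@np.array(s['R']).T+s['t']; p=c[:,:2]/c[:,2:]
    return p*(1+s['k1']*(p**2).sum(1,keepdims=True))*s['f']+[s['cx'],s['cy']]
def redmask(s):
    h=cv2.cvtColor(s['frame'],cv2.COLOR_RGB2HSV)
    return ((h[...,0]<8)|(h[...,0]>172))&(h[...,1]>140)&(h[...,2]>60)
E
python3 - <<'E'
from h import *
print(status.get_obs())
for n in('top','side'):
    s=snap(n); cv2.imwrite(f'pics/{n}0.png',s['frame'][...,::-1])
    print(n,s['f'],s['cx'],s['cy'],s['k1'],-np.array(s['R']).T@s['t'])
    m=redmask(s).astype(np.uint8); k,l,st,c=cv2.connectedComponentsWithStats(m)
    for i in range(1,k):
        if st[i,4]>8: 
            v,u=np.where(l==i); P=pts(s,np.c_[u,v]); print(st[i],c[i],np.median(P,0),P.min(0),P.max(0))
E
```

```text
{'clock': 0.0, 'joint_pos': array([-4.87546566e+01,  2.05905646e+01,  6.32422245e-01, -1.99498981e-02,
       -7.01370459e+01, -1.65068537e+01]), 'qvel': array([ 0.00628994, -0.05011277,  0.0412954 , -0.02507851, -0.03276321,
       -0.04345255]), 'tau': array([ 2.57802158e-04, -5.82718098e+01,  2.93056977e+01,  6.99683100e+00,
        6.87731575e-03, -1.87558030e-04]), 'tool_pos': array([ 0.28222755, -0.61260537,  0.2260228 ]), 'orientation': array([ 1.79903406e+02, -9.06723911e-03, -1.55268297e+02]), 'force': array([ 0.13049618, -0.45539507,  0.33174952]), 'moment': array([0.0356846 , 0.00744258, 0.08604918]), 'gripper_force': 0.0, 'opening': 0.08793256256809946}
top 475.8781623245108 265.3254877511279 196.6549259081117 -0.06191878337916634 [0.49514346 0.05506738 1.08261354]
[96  0  8 12 26] [99.46153846  6.07692308] [0.95763375 0.3701574  0.2012775 ] [0.49514346 0.05506738 0.19733227] [0.97259558 0.37766281 1.08261354]
[117   0   4   4   9] [118.66666667   1.55555556] [0.9669516  0.33161281 0.20165083] [0.96399624 0.32892529 0.20018147] [0.97033213 0.33579965 0.20434756]
[147   1 
[... 14977 characters left out ...]
0134  0.13197651] [ 0.29508292 -1.77350799  0.141281  ]
[  0  98  38  11 171] [ 14.1754386  103.00584795] [ 1.2112618  -0.29028355  0.20797197] [ 1.15752816 -0.33160758  0.20604008] [ 1.24150496 -0.2400181   0.20975494]
[72 99 19  5 61] [ 80.67213115 100.70491803] [ 1.02562903 -0.2740001   0.20709012] [ 1.00293915 -0.29418683  0.2057825 ] [ 1.04494637 -0.25306536  0.20801345]
[297 190  29  20 439] [310.69248292 199.75854214] [0.47784796 0.10022883 0.08620712] [ 0.43094796 -0.09770813 -0.00178271] [0.62886179 0.78849083 0.49450232]
[347 356   3   8  11] [347.72727273 358.63636364] [ 0.44455294  0.33083079 -0.10878013] [ 0.44238306  0.32937858 -0.12421455] [ 0.44658739  0.33200976 -0.10446218]
```

View pics/top0.png

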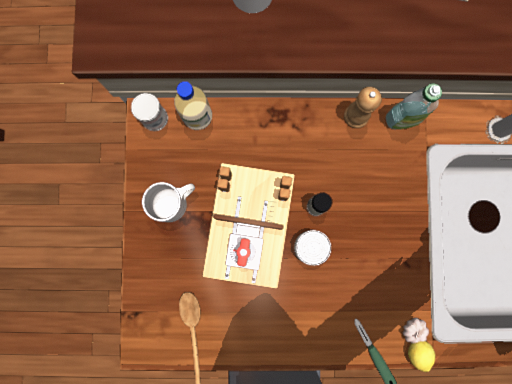

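View pics/side0.png

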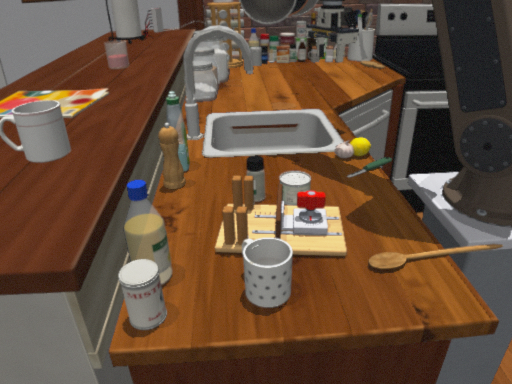

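The top view shows the guide with the knob at about (243,252) px and its posts at the top of the board. The mug is at (165,203), the tin at (312,247) and the jar at (318,204). The side view shows the red wing at (311,200), on the silver collar and saddle. Next I measure the axes.

```bash
cat >> h.py <<'E'
def rect(P):
    (c,sz,a)=cv2.minAreaRect((P*1000).astype(np.float32)); b=cv2.boxPoints((c,sz,a)); e=[b[1]-b[0],b[2]-b[1]]
    e=max(e,key=np.linalg.norm); return np.round(c,1),np.round(sz,1),round(np.degrees(np.arctan2(e[1],e[0]))%180,2)
def wing(s):
    m=redmask(s); m[:200]=0; v,u=np.where(m); uv=np.c_[u,v]; return uv,pts(s,uv)
E
python3 - <<'E'
from h import *
s=snap('top'); uv,P=wing(s); k=(P[:,2]>.085)&(P[:,2]<.11)
print('wing',rect(plane(s,uv[k],.097)[:,:2]), k.sum(), 'low red',plane(s,uv[P[:,2]<.075],.06).mean(0),(P[:,2]<.075).sum())
v,u=np.mgrid[140:310,180:345]; uv=np.c_[u.ravel(),v.ravel()]; Q=pts(s,uv); h=cv2.cvtColor(s['frame'],cv2.COLOR_RGB2HSV)[uv[:,1],uv[:,0]]
near=np.hypot(Q[:,0]-.5,Q[:,1]-.08)<.17
m=near&(Q[:,2]>.012)&(Q[:,2]<.025); m2=np.zeros((384,512),np.uint8); m2[uv[m,1],uv[m,0]]=1
print('board',rect(plane(s,uv[m],.018)[:,:2]))
for a,b,n in((.072,.084,'plate'),(.088,.102,'posts'),(.034,.044,'saddle')):
    m=near&(Q[:,2]>a)&(Q[:,2]<b); m2=np.zeros((384,512),np.uint8); m2[uv[m,1],uv[m,0]]=1
    kk,l,st,c=cv2.connectedComponentsWithStats(m2)
    for i in range(1,kk):
        if st[i,4]>25: v,u=np.where(l==i); print(n,st[i],rect(plane(s,np.c_[u,v],(a+b)/2+.001)[:,:2]))
c=cv2.resize(s['frame'][180:300,180:340],None,fx=5,fy=5,interpolation=cv2.INTER_CUBIC); cv2.imwrite('pics/c1.png',c[...,::-1])
z=snap('side'); m=redmask(z); m[:150]=0;m[300:]=0; v,u=np.where(m); print('side',plane(z,[[u.mean(),v.min()],[u.mean(),v.mean()]],.09),u.min(),u.max(),v.min(),v.max(),proj(z,[[.479,.092,.097],[.479,.092,.081]]))
E
```

```text
wing (array([477.8,  89.1]), array([53.3, 24.7]), np.float32(0.24)) 191 low red [0.52985824 0.16794751 0.06      ] 38
board (array([537.2,  80.6]), array([307.5, 259.2]), np.float32(81.18))
plate [214 214  70  15 334] (array([542.1,  78.6]), array([148.1,  10. ]), np.float32(81.19))
posts [219 166  11  11  97] (array([646.6, 129. ]), array([21.7, 20. ]), np.float32(81.84))
posts [281 176  11  11  97] (array([626.2,  -1. ]), array([21.7, 20.3]), np.float32(78.66))
posts [217 178  11  11  95] (array([621.2, 133. ]), array([21.6, 19.6]), np.float32(81.86))
posts [279 188  12  11 100] (array([600.7,   3.1]), array([21.3, 20.6]), np.float32(78.55))
posts [312 198  11  15  27] (array([572.2, -61.7]), array([34.6, 10.8]), np.float32(34.25))
posts [237 238  14  29 293] (array([477.8,  88.1]), array([57.4, 26.8]), np.float32(0.24))
saddle [226 234  37  36 631] (array([478. ,  88.8]), array([73.6, 69.8]), np.float32(81.05))
side [[ 0.6083166  -0.15046949  0.09      ]
 [ 0.61828646  0.10598893  0.09      ]] 0 386 152 291 [[309.51593156 193.29818447]
 [309.17470242 200.12553907]]
```

View pics/c1.png

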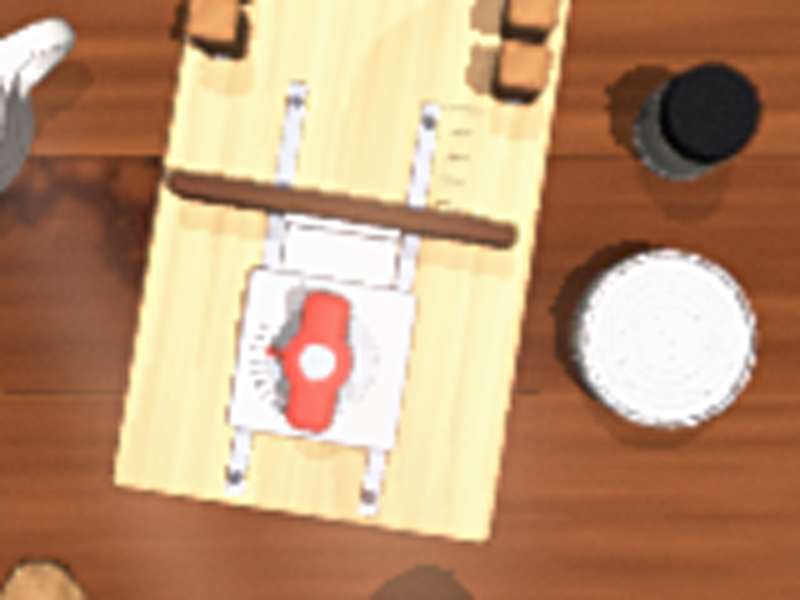

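```bash
echo '[[[-0.05, 0.06, 0], 5, 0.05], [[-0.1, 0.11, 0], 10, 0.05], [[-0.15, 0.17, 0], 15, 0.05], [[-0.2, 0.235, 0], 20, 0.05], [[-0.25, 0.295, 0], 25, 0.05], [[-0.3, 0.355, 0], 30, 0.05], [[-0.34, 0.4, 0], 33.7, 0.05], [[-0.34, 0.4, 0], 33.7, 0.05]]' | python3 -m pendant
cat >> h.py <<'E'
def delta(p,yaw):
    o=status.get_obs(); y=np.radians(o['orientation'][2]); d=np.array(p)-o['tool_pos']
    x=np.array([np.cos(y),np.sin(y),0]); t=np.array([np.sin(y),-np.cos(y),0])
    print(o['clock'],o['tool_pos'].round(4),o['orientation'].round(2),'j',o['joint_pos'].round(1),'F',o['force'].round(2),'M',o['moment'].round(3),'go',round(d@x,4),round(d@t,4),round(-d[2],4),'turn',round(-((yaw-o['orientation'][2]+180)%360-180),2))
E
python3 -c "
from h import *
delta([.478,.0887,.2],171)"
```

```text
clock: 1.2
tool_pos: [0.4172, -0.1297, 0.2273]
orientation: [180.0, 0.1, 171.0]
force: [1.0, 1.2, 0.2]
opening: 0.0501
gripper_force: 0.0
1.2 [ 0.4172 -0.1297  0.2273] [1.7998e+02 6.0000e-02 1.7099e+02] j [   8.8   -2.7  -27.6    0.   -65.1 -107.8] F [0.98 1.23 0.19] M [-0.096 -0.255 -0.008] go -0.0258 0.2253 0.0273 turn -0.01
```

```bash
echo '[[[-0.006, 0.055, 0], 0, 0.05], [[-0.012, 0.11, 0], 0, 0.05], [[-0.02, 0.17, 0], 0, 0.05], [[-0.0258, 0.2253, 0.03], 0, 0.05], [[-0.0258, 0.2253, 0.07], 0, 0.05], [[-0.0258, 0.2253, 0.07], 0, 0.05], [[-0.0258, 0.2253, 0.07], 0, 0.05]]' | python3 -m pendant
python3 - <<'E'
from h import *
delta([.478,.0887,.098],171)
s=snap('side'); cv2.imwrite('pics/s1.png',cv2.resize(s['frame'][110:260,210:410],None,fx=4,fy=4,interpolation=cv2.INTER_CUBIC)[...,::-1])
E
```

```text
clock: 2.08
tool_pos: [0.4782, 0.0866, 0.1583]
orientation: [180.0, 0.1, 171.0]
force: [0.1, -0.0, 0.9]
opening: 0.05
gripper_force: 0.0
2.075 [0.4782 0.0866 0.1583] [1.7999e+02 6.0000e-02 1.7104e+02] j [  33.5    6.   -28.3    0.   -55.6 -132.5] F [ 0.09 -0.04  0.91] M [-0.068 -0.078 -0.052] go 0.0006 0.002 0.0603 turn 0.04
```

View pics/s1.png

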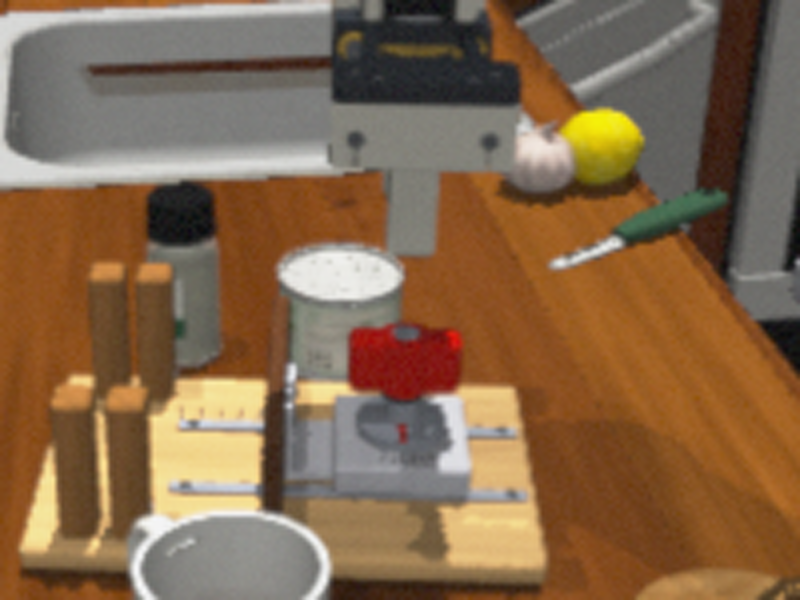

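The gripper is above the knob. The knob's axis projects under the fingers at (405,330) in the crop, and the collar is well below the bar. I'll descend and grip.

```bash
echo '[[[0, 0.002, 0.04], 0, 0.05], [[0, 0.002, 0.069], 0, 0.05], [[0, 0.002, 0.069], 0, 0.05], [[0, 0.002, 0.069], 0, 0.036], [[0, 0.002, 0.069], 0, 0.028], [[0, 0.002, 0.069], 0, 0.024], [[0, 0.002, 0.069], 0, 0.021], [[0, 0.002, 0.069], 0, 0.02]]' | python3 -m pendant
echo '[[[0, 0, 0], 0, 0.015], [[0, 0, 0], 0, 0.015], [[0, 0, 0], 0, 0.015], [[0, 0, 0], 0, 0.015]]' | python3 -m pendant
python3 - <<'E'
from h import *
delta([.478,.0887,.089],171); print(status.get_obs()['gripper_force'])
E
```

```text
clock: 3.12
tool_pos: [0.478, 0.0889, 0.0881]
orientation: [180.0, 0.0, 171.0]
force: [0.1, -1.0, -0.5]
opening: 0.0203
gripper_force: 0.1
clock: 3.62
tool_pos: [0.478, 0.0888, 0.0881]
orientation: [-180.0, 0.0, 171.0]
force: [-0.3, -1.7, 3.5]
opening: 0.0196
gripper_force: 30.0
3.625 [0.478  0.0888 0.0881] [-1.8000e+02  1.0000e-02  1.7104e+02] j [  33.8   11.   -33.3    0.   -45.7 -132.7] F [-0.29 -1.69  3.47] M [-0.468  0.132  0.017] go 0.0 -0.0001 -0.0009 turn 0.04
30.00003308057785
```

```bash
cat >> h.py <<'E'
def meter(n=3):
    M=[];Y=[];U=[]
    for i in range(n):
        s=snap('side'); o=status.get_obs(); M.append(o['moment'][2]); Y.append(o['orientation'][2])
        h=s['frame'][212:226,296:326].astype(int); w=np.clip(h[...,0]-1.5*np.maximum(h[...,1],h[...,2]),0,None)*(h[...,0]>60)
        v,u=np.mgrid[212:226,296:326]; U.append([(w*u).sum()/(w.sum()+1e-9),(w*v).sum()/(w.sum()+1e-9),w.sum()])
    U=np.mean(U,0); p=plane(s,U[:2],.05)[0,:2]
    print('t',round(o['clock'],2),'yaw-171: %.2f deg %.3f rad'%(np.mean(Y)-171.04,np.radians(np.mean(Y)-171.04)),'Mz %.3f sd %.3f'%(np.mean(M),np.std(M)),'ptr',U.round(2),p.round(4),'F',o['force'].round(1))
E
python3 -c "
from h import *
meter(5)"
echo '[[[0, 0, 0], -1, 0.015], [[0, 0, 0], -2, 0.015], [[0, 0, 0], -3, 0.015], [[0, 0, 0], -3, 0.015]]' | python3 -m pendant | grep -E 'ori|force'
python3 -c "
from h import *
meter(5)"
```

```text
t 3.88 yaw-171: 0.00 deg 0.000 rad Mz 0.000 sd 0.037 ptr [310.1  217.82 204.3 ] [0.4792 0.1107] F [-0.3 -1.7  3.7]
orientation: [180.0, 0.0, 174.1]
force: [-0.4, -1.6, 6.0]
gripper_force: 30.0
t 4.62 yaw-171: 3.00 deg 0.052 rad Mz -0.119 sd 0.030 ptr [310.11 217.83 208.6 ] [0.4792 0.1107] F [ 0.4 -1.3  4.3]
```

```bash
echo '[[[0, 0, 0], -1, 0.015], [[0, 0, 0], -2, 0.015], [[0, 0, 0], -2, 0.015]]' | python3 -m pendant | grep -E 'ori|force'
python3 -c "
from h import *
meter(4)"
```

```text
orientation: [180.0, 0.0, 176.1]
force: [-0.4, -0.7, 5.1]
gripper_force: 30.0
t 5.2 yaw-171: 5.01 deg 0.087 rad Mz -0.189 sd 0.048 ptr [310.16 217.8  216.75] [0.4791 0.1106] F [-1.1 -1.8  5. ]
```

The torque has climbed to 0.19 N m and the pointer hardly moves, so the + end is right here. I'll go the other way.

```bash
echo '[[[0, 0, 0], 3, 0.015], [[0, 0, 0], 6, 0.015], [[0, 0, 0], 9, 0.015], [[0, 0, 0], 12, 0.015], [[0, 0, 0], 15, 0.015], [[0, 0, 0], 15, 0.015]]' | python3 -m pendant | grep -E 'ori|force'
python3 -c "
from h import *
meter(4)"
```

```text
orientation: [-180.0, 0.0, 161.0]
force: [-0.2, -1.8, 5.0]
gripper_force: 30.0
t 6.15 yaw-171: -9.96 deg -0.174 rad Mz 0.175 sd 0.011 ptr [309.25 217.56 205.75] [0.4808 0.1095] F [ 0.1 -1.7  5.2]
```

```bash
echo '[[[0, 0, 0], 1, 0.015], [[0, 0, 0], 2, 0.015], [[0, 0, 0], 2, 0.015]]' | python3 -m pendant | grep -E 'ori'
python3 -c "
from h import *
meter(4)"
```

```text
orientation: [-180.0, 0.0, 159.1]
t 6.72 yaw-171: -11.95 deg -0.209 rad Mz 0.169 sd 0.028 ptr [308.96 217.81 196.5 ] [0.4815 0.1104] F [-0.6 -2.6  4.6]
```

```bash
echo '[[[0, 0, 0], 1.5, 0.015], [[0, 0, 0], 3, 0.015], [[0, 0, 0], 3, 0.015]]' | python3 -m pendant | grep -E 'ori'
python3 -c "
from h import *
meter(4)"
```

```text
orientation: [-180.0, 0.0, 156.1]
t 7.3 yaw-171: -14.95 deg -0.261 rad Mz 0.177 sd 0.027 ptr [308.49 217.65 208.88] [0.4824 0.1097] F [-0.6 -3.5  6. ]
```

```bash
for i in 1; do echo '[[[0, 0, 0], 1, 0.015], [[0, 0, 0], 2, 0.015], [[0, 0, 0], 2, 0.015]]' | python3 -m pendant | grep -E 'ori'; python3 -c "
from h import *
meter(4)"; done
```

```text
orientation: [-180.0, 0.0, 154.1]
t 7.88 yaw-171: -16.95 deg -0.296 rad Mz 0.192 sd 0.014 ptr [308.35 217.55 181.38] [0.4826 0.1093] F [-0.3 -2.7  5.3]
```

```bash
cat > m.py <<'E'
from h import *
meter(4)
E
echo '[[[0, 0, 0], 0.5, 0.015], [[0, 0, 0], 1, 0.015]]' | python3 -m pendant | grep -E 'ori'; python3 m.py
```

```text
orientation: [-180.0, 0.0, 153.1]
t 8.32 yaw-171: -17.96 deg -0.313 rad Mz 0.245 sd 0.018 ptr [308.3  217.63 168.88] [0.4827 0.1095] F [-1.3 -2.9  5.6]
```

That is the − end, with the collar at about −0.21, so the + end should be near +0.31. The earlier stop was only drag. I'll stroke to + and check.

```bash
echo '[[[0, 0, 0], -5, 0.015], [[0, 0, 0], -10, 0.015], [[0, 0, 0], -15, 0.015], [[0, 0, 0], -20, 0.015], [[0, 0, 0], -25, 0.015], [[0, 0, 0], -30, 0.015], [[0, 0, 0], -34, 0.015], [[0, 0, 0], -34, 0.015]]' | python3 -m pendant | grep -E 'ori'; python3 m.py
```

```text
orientation: [180.0, 0.0, -172.9]
t 9.53 yaw-171: -344.01 deg -6.004 rad Mz -0.166 sd 0.021 ptr [311.97 217.73 230.88] [0.4754 0.1107] F [-1.7  0.2  5.1]
```

```bash
echo '[[[0, 0, 0], -1.5, 0.015], [[0, 0, 0], -3, 0.015], [[0, 0, 0], -3, 0.015]]' | python3 -m pendant | grep -E 'ori'; python3 m.py
```

```text
orientation: [180.0, 0.0, -170.0]
t 10.1 yaw-171: -341.02 deg -5.952 rad Mz -0.087 sd 0.003 ptr [312.69 217.79 199.88] [0.474  0.1111] F [-0.9  1.1  4.9]
```

```bash
echo '[[[0, 0, 0], -1, 0.015], [[0, 0, 0], -2, 0.015], [[0, 0, 0], -2, 0.015]]' | python3 -m pendant | grep -E 'ori'; python3 m.py
```

```text
orientation: [180.0, 0.0, -168.0]
t 10.68 yaw-171: -339.04 deg -5.917 rad Mz -0.178 sd 0.018 ptr [312.71 217.74 185.75] [0.4739 0.1109] F [-1.8  1.1  6.1]
```

```bash
echo '[[[0, 0, 0], -0.5, 0.015], [[0, 0, 0], -1, 0.015]]' | python3 -m pendant | grep -E 'ori'; python3 m.py
```

```text
orientation: [180.0, 0.0, -167.0]
t 11.12 yaw-171: -338.02 deg -5.900 rad Mz -0.156 sd 0.010 ptr [312.77 217.75 203.75] [0.4738 0.111 ] F [-1.2  1.2  5.7]
```

Both ends are known now: −17.3° and +22° at the tool. I'll stroke between them.

```bash
echo '[[[0, 0, 0], 6, 0.015], [[0, 0, 0], 12, 0.015], [[0, 0, 0], 18, 0.015], [[0, 0, 0], 24, 0.015], [[0, 0, 0], 30, 0.015], [[0, 0, 0], 36, 0.015], [[0, 0, 0], 39, 0.015], [[0, 0, 0], 39, 0.015]]' | python3 -m pendant | grep -E 'ori'; python3 m.py
```

```text
orientation: [-180.0, 0.0, 154.0]
t 12.32 yaw-171: -16.99 deg -0.297 rad Mz 0.222 sd 0.019 ptr [308.33 217.58 180.88] [0.4827 0.1094] F [ 0.  -2.8  5.4]
```

```bash
echo '[[[0, 0, 0], -6, 0.015], [[0, 0, 0], -12, 0.015], [[0, 0, 0], -18, 0.015], [[0, 0, 0], -24, 0.015], [[0, 0, 0], -30, 0.015], [[0, 0, 0], -36, 0.015], [[0, 0, 0], -39, 0.015], [[0, 0, 0], -39, 0.015]]' | python3 -m pendant | grep -E 'ori'; python3 m.py
```

```text
orientation: [180.0, 0.0, -166.9]
t 13.53 yaw-171: -338.03 deg -5.900 rad Mz -0.144 sd 0.031 ptr [312.93 217.81 261.75] [0.4735 0.1112] F [-0.1  0.5  5.7]
```

```bash
echo '[[[0, 0, 0], -1, 0.015], [[0, 0, 0], -1.5, 0.015]]' | python3 -m pendant | grep -E 'ori'; python3 m.py
```

```text
orientation: [180.0, 0.0, -165.5]
t 13.97 yaw-171: -336.53 deg -5.873 rad Mz -0.212 sd 0.036 ptr [312.93 217.83 261.5 ] [0.4735 0.1113] F [-1.8  0.7  5.6]
```

```bash
echo '[[[0, 0, 0], 6, 0.015], [[0, 0, 0], 12, 0.015], [[0, 0, 0], 18, 0.015], [[0, 0, 0], 24, 0.015], [[0, 0, 0], 30, 0.015], [[0, 0, 0], 36, 0.015], [[0, 0, 0], 40.5, 0.015], [[0, 0, 0], 40.5, 0.015]]' | python3 -m pendant | grep -E 'ori'; python3 m.py
```

```text
orientation: [-180.0, 0.0, 154.0]
t 15.18 yaw-171: -17.00 deg -0.297 rad Mz 0.190 sd 0.029 ptr [308.32 217.59 183.  ] [0.4827 0.1094] F [-1.2 -2.6  5.7]
```

```bash
echo '[[[0, 0, 0], -6, 0.015], [[0, 0, 0], -12, 0.015], [[0, 0, 0], -18, 0.015], [[0, 0, 0], -24, 0.015], [[0, 0, 0], -30, 0.015], [[0, 0, 0], -36, 0.015], [[0, 0, 0], -40, 0.015], [[0, 0, 0], -40, 0.015]]' | python3 -m pendant | grep -E 'ori'; python3 m.py
```

```text
orientation: [180.0, 0.0, -165.9]
t 16.38 yaw-171: -337.02 deg -5.882 rad Mz -0.103 sd 0.017 ptr [313.29 217.78 206.62] [0.4727 0.1112] F [-2.   1.7  4.9]
```

```bash
echo '[[[0, 0, 0], -0.7, 0.015], [[0, 0, 0], -1.5, 0.015], [[0, 0, 0], -1.5, 0.015]]' | python3 -m pendant | grep -E 'ori'; python3 m.py
```

```text
orientation: [180.0, 0.0, -164.5]
t 16.95 yaw-171: -335.53 deg -5.856 rad Mz -0.095 sd 0.039 ptr [313.36 217.72 214.12] [0.4725 0.111 ] F [-0.9  0.7  4.9]
```

The pointer is past the earlier end and the torque is low, so it has probably broken free. I'll carry on counter-clockwise in small checks.

```bash
echo '[[[0, 0, 0], -1, 0.015], [[0, 0, 0], -2, 0.015], [[0, 0, 0], -2, 0.015]]' | python3 -m pendant | grep -E 'ori'; python3 m.py
```

```text
orientation: [180.0, 0.0, -162.5]
t 17.52 yaw-171: -333.53 deg -5.821 rad Mz -0.098 sd 0.033 ptr [313.6  217.58 259.  ] [0.472  0.1105] F [-1.6  1.3  5.9]
```

```bash
echo '[[[0, 0, 0], -1, 0.015], [[0, 0, 0], -1, 0.015]]' | python3 -m pendant | grep -E 'ori'; python3 m.py
```

```text
orientation: [180.0, 0.0, -161.5]
t 17.98 yaw-171: -332.53 deg -5.804 rad Mz -0.093 sd 0.047 ptr [313.78 217.44 241.62] [0.4715 0.1101] F [-1.3  2.   4.6]
```

It has broken free, with drag at about 0.1 N m. I'll open it up.

```bash
echo '[[[0, 0, 0], -5, 0.015], [[0, 0, 0], -10, 0.015], [[0, 0, 0], -15, 0.015], [[0, 0, 0], -20, 0.015], [[0, 0, 0], -25, 0.015], [[0, 0, 0], -29, 0.015], [[0, 0, 0], -29, 0.015]]' | python3 -m pendant | grep -E 'ori'; python3 m.py
```

```text
orientation: [180.0, 0.1, -132.5]
t 19.05 yaw-171: -303.60 deg -5.299 rad Mz -0.124 sd 0.020 ptr [315.79 215.76 300.12] [0.4661 0.1042] F [-1.2  5.   4.8]
```

```bash
echo '[[[0, 0, 0], -2, 0.015], [[0, 0, 0], -4, 0.015], [[0, 0, 0], -5, 0.015], [[0, 0, 0], -5, 0.015]]' | python3 -m pendant | grep -E 'ori'; python3 m.py
```

```text
orientation: [180.0, 0.1, -127.6]
t 19.75 yaw-171: -298.60 deg -5.212 rad Mz -0.114 sd 0.023 ptr [314.55 214.98 335.5 ] [0.4681 0.101 ] F [-2.2  6.4  4.2]
```

The collar is at about 1.03. I'll nudge it to the stop, relax the twist, then slide the fence.

```bash
echo '[[[0, 0, 0], -1.5, 0.015], [[0, 0, 0], -1.5, 0.015], [[0, 0, 0], 0.7, 0.015], [[0, 0, 0], 0.7, 0.015]]' | python3 -m pendant; python3 m.py; python3 -c "
from h import *
a=np.radians(-8.81)
for d in(.03,.055): delta(status.get_obs()['tool_pos']+d*np.array([np.cos(a),np.sin(a),0]),-128.3)"
```

```text
clock: 20.25
tool_pos: [0.4784, 0.0896, 0.0881]
orientation: [-180.0, 0.1, -128.3]
force: [-2.3, 5.3, 4.7]
opening: 0.0198
gripper_force: 30.0
t 20.45 yaw-171: -299.30 deg -5.224 rad Mz -0.043 sd 0.010 ptr [314.76 214.96 334.  ] [0.4676 0.1009] F [-2.   5.6  4.3]
20.45 [0.4784 0.0896 0.088 ] [-1.8000e+02  8.0000e-02 -1.2825e+02] j [ 33.8  11.  -33.3  -0.  -45.7 -72. ] F [-1.97  5.55  4.34] M [ 2.016  0.717 -0.039] go -0.0147 -0.0261 -0.0 turn 0.05
20.45 [0.4784 0.0896 0.088 ] [-1.8000e+02  8.0000e-02 -1.2825e+02] j [ 33.8  11.  -33.3  -0.  -45.7 -72. ] F [-1.97  5.55  4.34] M [ 2.016  0.717 -0.039] go -0.027 -0.0479 -0.0 turn 0.05
```

```bash
echo '[[[-0.005, -0.009, 0], 0, 0.015], [[-0.01, -0.0177, 0], 0, 0.015], [[-0.015, -0.0266, 0], 0, 0.015], [[-0.02, -0.0355, 0], 0, 0.015], [[-0.025, -0.0443, 0], 0, 0.015], [[-0.0265, -0.047, 0], 0, 0.015], [[-0.0265, -0.047, 0], 0, 0.015]]' | python3 -m pendant; python3 -c "
from h import *
delta([.4784+.0543,.0896-.0084,.088],-128.3)"
```

```text
clock: 21.32
tool_pos: [0.5318, 0.0812, 0.0881]
orientation: [-180.0, 0.1, -128.2]
force: [-1.7, 4.6, 4.5]
opening: 0.0197
gripper_force: 30.0
21.325 [0.5318 0.0812 0.0881] [-1.8000e+02  7.0000e-02 -1.2824e+02] j [ 29.6  15.4 -27.   -0.  -47.5 -67.8] F [-1.66  4.55  4.48] M [ 1.959  0.267 -0.044] go -0.0006 -0.0008 0.0001 turn 0.06
```

```bash
echo '[[[-0.0005, -0.0009, 0], 0, 0.015], [[-0.001, -0.0017, 0], 0, 0.015], [[-0.001, -0.0017, 0], 0, 0.015]]' | python3 -m pendant; python3 m.py
```

```text
clock: 21.7
tool_pos: [0.5322, 0.081, 0.088]
orientation: [179.9, -0.0, -128.3]
force: [-6.1, 8.0, 10.0]
opening: 0.0197
gripper_force: 30.0
t 21.9 yaw-171: -299.29 deg -5.224 rad Mz -0.056 sd 0.013 ptr [0. 0. 0.] [  8.5876 -14.9183] F [-6.6  8.3  8.3]
```

The fence is against the posts. I'll release and lift.

```bash
echo '[[[0, 0, 0], 0, 0.02], [[0, 0, 0], 0, 0.025], [[0, 0, 0], 0, 0.035], [[0, 0, 0], 0, 0.04], [[0, 0, 0], 0, 0.04], [[0, 0, -0.02], 0, 0.04], [[0, 0, -0.05], 0, 0.04], [[0, 0, -0.1], 0, 0.04]]' | python3 -m pendant
echo '[[[0, 0, -0.05], 0, 0.04], [[0.1, 0.06, -0.08], 0, 0.04], [[0.15, 0.1, -0.08], 0, 0.04], [[0.15, 0.1, -0.08], 0, 0.04], [[0.15, 0.1, -0.08], 0, 0.04]]' | python3 -m pendant
python3 - <<'E'
from h import *
delta([.5,.1,.3],-128)
for n in('top','side'):
    s=snap(n); r=(slice(150,310),slice(120,360)) if n=='top' else (slice(120,300),slice(200,400))
    cv2.imwrite(f'pics/f_{n}.png',cv2.resize(s['frame'][r],None,fx=3.2,fy=3.2,interpolation=cv2.INTER_CUBIC)[...,::-1])
E
```

```text
clock: 22.9
tool_pos: [0.5321, 0.0798, 0.1875]
orientation: [179.9, -0.2, -128.2]
force: [1.4, 0.8, 0.1]
opening: 0.04
gripper_force: 0.0
clock: 23.52
tool_pos: [0.3594, 0.023, 0.2693]
orientation: [-179.9, 0.3, -128.1]
force: [0.6, -0.8, -0.1]
opening: 0.0402
gripper_force: 0.0
23.525 [0.3594 0.023  0.2693] [-179.94    0.28 -128.14] j [ 35.8 -13.4 -30.6  -0.  -72.5 -74. ] F [ 0.6  -0.85 -0.08] M [ 0.059 -0.085  0.001] go -0.1474 -0.063 -0.0307 turn -0.14
```

View pics/f_top.png

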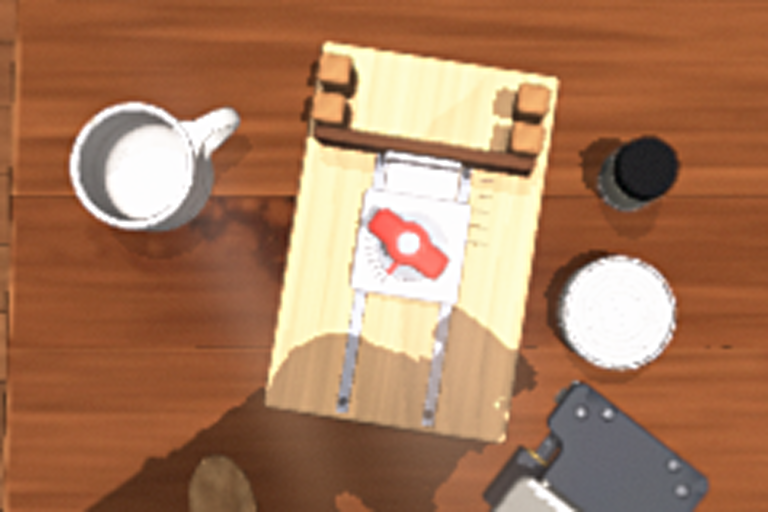

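View pics/f_side.png

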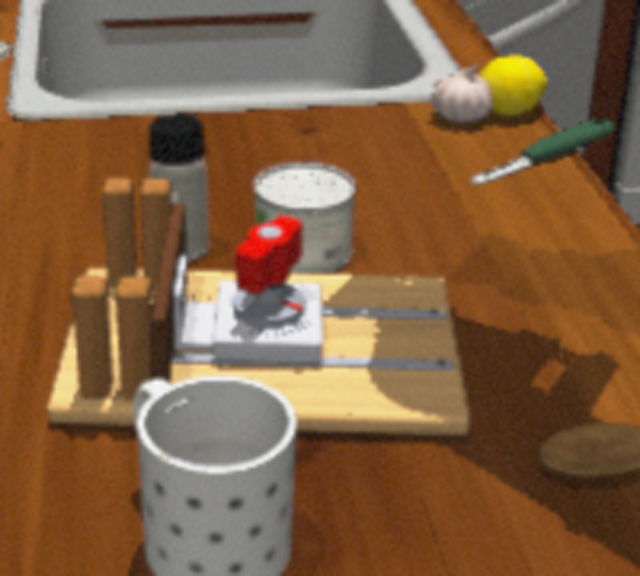

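The plate sits against the posts, at about (430,150) in the top crop. The wing stands at about 60° and the mug, tin and jar haven't moved. I'm handing in.

```bash
python3 -c "
from plant import job
print(job.close_job())"
```

```text
the job is handed in; nothing more can be done
None
```

The job is handed in at about 24 s: the knob broke free after five gentle strokes and stands open at about 1.05 rad, the fence was pushed about 54 mm up to the posts and released, and the mug, tin and jar stand where they were; the judge's verdict was not shown.

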